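# Set an old book square in the measuring board

## Robot

A 6-joint arm with a two-finger parallel gripper is mounted at the origin on the work surface. World frame = base frame: x ahead of the robot, y to its left, z up, the work surface at z = 0. Lengths are in m, angles in rad, forces in N, time in s.
With the tool pointing down it reaches from about 0.25 to 0.775 m from the base axis. Payload 8.9 kg.
Tool frame: the origin (TCP) lies between the finger pads; the fingertips stand tip_reach ahead of it and the grasp point (between the pads) lies 2 mm behind it (tip_reach is the distance from the TCP to the fingertips, in m); z points along the fingers, y is the line along which they close (so a half turn about z gives the same grasp; the last joint's range is limited). The gripper opens to 85 mm and grips with 20 to 120 N. Pads are 22 mm wide; open, the fingers measure 114 mm over their backs; the gripper's body (76 mm by 85 mm) begins 54 mm behind the grasp point. The pads swing forward as they close: fully open they stand 13 mm farther back than shut.
Start: joints at [1.143, 0.291, -0.153, 1.127, 0, 1.431], TCP at [0.15, 0.503, 0.248] pointing down, gripper open.
Joint ranges: [-2.52, 2.52], [-0.91, 1.74], [-1.3, 1.37], [-1.96, 2.02], [-1.52, 1.47], [-3.14, 3.14]. Speed limits (rad/s): [2.22, 2.22, 2.79, 3.14, 3.14, 3.14].

## Interface

Orientations are given as a unit quaternion [w, x, y, z].
In Python, from workcell import read_state, camera, job_done, tip_reach gives the robot as it stands.
- The arm moves only by the shell command python3 -m handwheel 'ROWS' [OPENING] [FORCE]. ROWS is JSON, a list of rows, each an object with "delta_pos": the shift along the tool's x, y, z in units of 0.3 m (1.0 is 0.3 m), a list of three; "twist": the turn, a rotation vector about the tool's x, y, z in units of pi rad (1.0 is pi rad), a list of three. A call has 1 to 8 rows; each row is the pose to reach, as a shift and turn from the pose commanded when the call began, along the tool's axes at that moment, turning the shorter way round; what a row does not reach only later rows make up. A row lasts 1/8 s, in which the tool goes at most 62.5 mm and 10.7 degrees, less where a joint would pass 70% of its speed; a pose out of reach is approached as far as the arm can. A call with a number of a shift or a turn outside -1 to 1 is refused whole. A call with a gripper value outside its range is refused whole. OPENING is the opening, from 0 (shut) to 1 (fully open), set as the call begins (- or left out, the last holds). The fingers move at their own pace and stop on an object; FORCE is the grip in N (left out, the last holds). Time passes only in rows, so rows that repeat a pose let the fingers close. It gives the time, the measured TCP pose, the force, the opening and the grip force at its end, in the units of the state.
- read_state(): the state, without advancing time (a new reading comes with each control period).
- camera(name): name is "scene" or "top" or "wrist"; returns a dict with "color" (420x560x3 uint8, red, green, blue), "intrinsics" (3x3 intrinsics, pixels), "extrinsics" (4x4, takes a point from camera to world coordinates); the wrist camera has in their place "tool_from_camera" (4x4, takes a point from camera to tool coordinates, whose origin is the TCP and whose axes are the flange's). Camera axes: x right, y up, looking along -z (the intrinsics and any distortion apply to the point x, -y, -z); pixel columns grow to the right and rows downward; lengths in m; the calibration is good to about 2 mm. A picture is of the moment at which its call begins: read the wrist's pose just before it. There is no depth.
- job_done(): hands the job in; it is judged then, once.
The state is a dict: "t": time; "joint_positions": joint angles; "joint_vel": joint speeds; "joint_torque": joint torques, N m; "tool_pos": TCP position; "ee_rot": TCP orientation; "contact_force": force on the tool from outside, world axes, zero at the start; "ft_torque": the same for the moment, N m; "finger_gap": opening from 0.0 (shut) to 1.0 (fully open); "grip_force": force on a finger pad.
Only numpy, scipy, OpenCV 4.12 (cv2) and the standard library are available. Lean on these libraries where they do the work, as an engineer would, in place of code of your own. Each camera call takes 0.05 s, during which the arm holds its last target. There are 200 camera calls.

## Task

Get the old brown book ready to be measured on the white measuring board: push it so that its spine lies flush along the back fence and its left end is flush against the end stop, and push the sliding head up until it touches the book's other end. Push gently, with the fingertips or the outside of the fingers; do not lift or tip the book, and leave the pot, the figurine and the loupe where they stand. Finish with the hand clear of everything.

Things in the scene. Friction and masses are not known exactly. Their poses are not given: they have to be found in the camera images.
- board: Measuring board fixed on the table, may be turned a little: white base 280 (x) by 490 (y) mm, its top 18 mm above the table. Origin: centre of the base's underside; x points across the board from the robot's side to the fence, y left along the fence, z up. The fence's working face is at x = +90 mm, the end stop's at y = +220 mm. A guide rail lies behind the fence.
- corner (a point): Inner corner on the board's top, where the working faces of fence and end stop meet; axes as the board's, free surface towards -x and -y. Home for the book's origin is (-67.5, -95, 0) mm from here. Back fence: pale wood along y, 14 mm thick, 35 mm high, yellow scale on top. End stop: pale wood along x at the board's left end, 18 mm thick, 35 mm high, 205 mm deep.
- book: Closed brown leather book, red page edges, lying flat on the board: a rigid block 135 (x, fore-edge to spine) by 190 (y) by 32 mm (z), 0.4 to 0.8 kg. Origin: centre of its underside; x points to the spine (raised bands), which starts facing the fence within 0.25 rad of square; z up. It slides on the board under a push of about 1 to 4 N.
- head (a joint): Travel of the sliding head towards the end stop (board +y), m. 0: fully open, its aluminium face 350 mm from the stop; starts at 0 to 0.03; 0.160: its face is 190 mm from the stop, touching the book when that is home. It slides with about 1.5 N of friction and stays where left; its clamp screw is already loose.
- head_back (a point): Centre of the sliding head's rear (-y) face, 22.5 mm above the board, moving with it; axes as the board's. Push here towards +y. The head is a wooden block 95 mm long (y), 170 mm deep (x, from 2 mm before the fence towards the robot), top 44.5 mm above the board. An aluminium bridge over the fence (to 50 mm above the board, reaching 34 mm onto the block) joins it to a rail behind.
- pot: Small terracotta pot, 70 mm across, 64 mm tall, standing on the table; origin under its centre. Leave alone.
- figurine: Grey stone figurine, 46 mm wide, 74 mm tall, standing on the table; origin under its centre. Leave alone.
- loupe: Black stand loupe with a clear foot, 50 mm across, 50 mm tall, standing on the table; origin under its centre. Leave alone.
There are look-alikes about, which are no part of the job. Of the things shaped like the book, the brown one is meant.

How it is judged:
By the outcome, as a careful person would: the job done as asked, in the order asked, and still so for the second after the job is handed in, with the robot touching nothing.
It also fails if it takes over 56 s, if anything falls off the work surface, if the arm or the gripper's body presses on something with over 40 N, if the wrist force passes 120 N, or if a joint passes its speed limit or range.

## Working session

There is one attempt and no reset: what is moved stays moved. The work goes in short steps, Python scripts to look and compute and a shell command to move; the robot and the scene stay as the last step left them, time stands still between calls to the robot, and variables do not carry over. Pictures are saved under pics/ and viewed, at most 10 in all, crops included, and the job is handed in when it is done.

```bash
ls; mkdir -p pics; python3 - <<'E'
from workcell import *
import cv2,numpy as np
print(tip_reach if not callable(tip_reach) else tip_reach())
s=read_state();print(s['t'],s['tool_pos'],s['ee_rot'],s['finger_gap'])
for n in ("top","scene"):
    c=camera(n);cv2.imwrite(f"pics/{n}0.png",c["color"][:,:,::-1]);print(n,c["intrinsics"],c["extrinsics"],[k for k in c])
E
```

```text
pics
0.017
0.0 [0.14933363 0.50286068 0.24771593] [-1.89590938e-04  1.43889641e-01  9.89593500e-01 -6.62937456e-04] 1.000749268268426
top [[508.14523781   0.         281.46796827]
 [  0.         508.14523781 203.75916898]
 [  0.           0.           1.        ]] [[ 0.00844674  0.98175755 -0.18994935  0.28551305]
 [-0.99955455  0.01372712  0.02650034  0.0162608 ]
 [ 0.02862436  0.1896409   0.98143618  1.12129326]
 [ 0.          0.          0.          1.        ]] ['color', 'intrinsics', 'extrinsics']
scene [[525.70584138   0.         280.81258842]
 [  0.         525.70584138 210.25078212]
 [  0.           0.           1.        ]] [[-0.47149608 -0.71161131  0.52086543  1.1722684 ]
 [ 0.8818051  -0.38750307  0.2688143   0.36657081]
 [ 0.01054566  0.58604669  0.81020866  1.12169423]
 [ 0.          0.          0.          1.        ]] ['color', 'intrinsics', 'extrinsics']
```

View pics/top0.png

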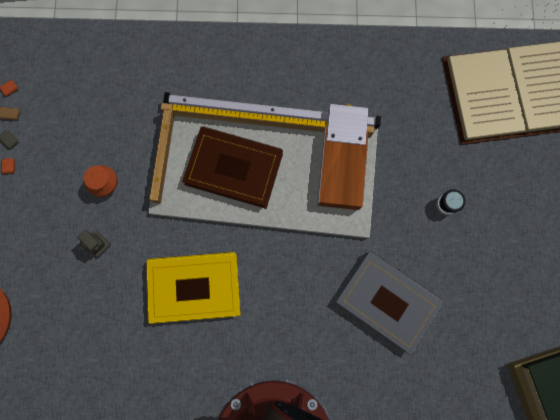

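View pics/scene0.png

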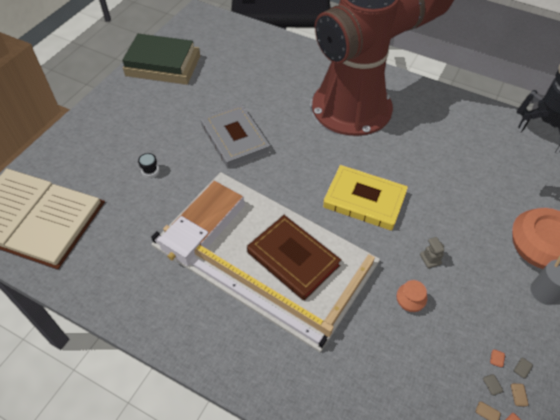

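Top view: the brown book on the board is at (233,167). Look-alikes are yellow (193,288), grey (390,302), the open book (510,90) and the green/wood one (540,385). I choose the brown one and check it in a close crop.

```bash
python3 - <<'E'
import cv2
i=cv2.imread("pics/top0.png")[88:243,145:385]
cv2.imwrite("pics/crop0.png",cv2.resize(i,None,fx=3.33,fy=3.33,interpolation=cv2.INTER_CUBIC))
E
```

```text
(no output)
```

View pics/crop0.png

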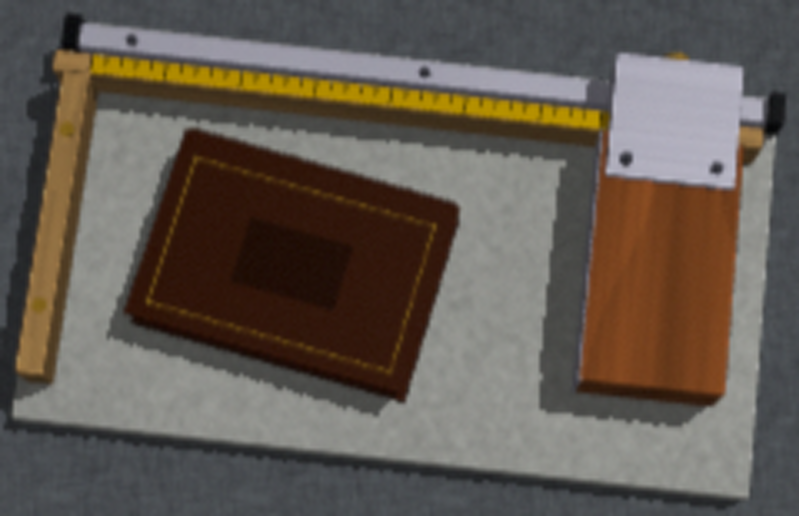

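The crop shows the brown leather book on the board, top corners at crop pixels (190,130), (458,207), (407,390), (130,312), with the head open on the right. Next I fit the poses.

```bash
cat > h.py <<'E'
import numpy as np,cv2
from scipy.optimize import least_squares
from scipy.spatial.transform import Rotation as R
def proj(c,P):
    E=c["extrinsics"];q=(np.atleast_2d(P)-E[:3,3])@E[:3,:3];K=c["intrinsics"]
    return np.c_[K[0,2]+K[0,0]*q[:,0]/-q[:,2],K[1,2]-K[1,1]*q[:,1]/-q[:,2]]
def place(p,P,z0=0):
    P=np.array(P,float);a=p[2];c,s=np.cos(a),np.sin(a)
    return np.c_[p[0]+c*P[:,0]-s*P[:,1],p[1]+s*P[:,0]+c*P[:,1],P[:,2]+z0]
def fit(c,P,px,g,z0=0):
    f=lambda p:(proj(c,place(p,P,z0))-px).ravel()
    r=least_squares(f,g);return r.x,r.fun.reshape(-1,2)
def inb(b,xy):
    d=np.array(xy)[:2]-b[:2];a=b[2];return np.array([np.cos(a)*d[0]+np.sin(a)*d[1],-np.sin(a)*d[0]+np.cos(a)*d[1]])
E
python3 - <<'E'
from h import *
from workcell import *
np.set_printoptions(precision=4,suppress=True)
c=camera("top")
o=lambda L:np.array(L,float)/3.33+[145,88]
b,e=fit(c,[(-.14,.245,.018),(-.14,-.245,.018),(-.115,.22,.053),(-.115,.238,.053),(.09,.22,.053)],o([(13,415),(748,497),(50,380),(18,375),(92,79)]),[.5,.1,0])
print("board",b);print(e)
k,e=fit(c,[(.0675,.095,.05),(.0675,-.095,.05),(-.0675,-.095,.05),(-.0675,.095,.05)],o([(190,130),(458,207),(407,390),(130,312)]),[.5,.1,0])
print("book",k,"inboard",inb(b,k),k[2]-b[2]);print(e)
print("home",place(b,[(.0225,.125,.018)]))
# head
f=lambda q:(proj(c,place(b,[(-.082,q[0],.0625),(-.082,q[0]-.095,.0625)]))-o([(580,383),(722,394)])).ravel()
r=least_squares(f,[-.1]);print("face y",r.x,"joint",r.x-(.22-.35),r.fun)
cor=place(k,[(x,y,.05) for x in(-.0675,.0675) for y in(-.095,.095)])
print(cor,[inb(b,q) for q in cor])
E
```

```text
board [ 0.5881  0.0192 -0.0933]
[[ 0.0246  1.657 ]
 [ 1.7708  0.4583]
 [-1.3422 -0.8925]
 [-0.1585 -0.2802]
 [-0.2199 -1.1123]]
book [ 0.5759  0.0913 -0.2662] inboard [-0.0189  0.0706] -0.1728940525965718
[[-0.5984 -1.541 ]
 [ 1.8913 -1.4821]
 [ 0.206   1.68  ]
 [-1.4565  1.1309]]
home [[0.6222 0.1416 0.018 ]]
face y [-0.1183] joint [0.0117] [-0.7937 -1.0656  0.874   0.32  ]
[[ 0.4858  0.0174  0.05  ]
 [ 0.5358  0.2007  0.05  ]
 [ 0.616  -0.0181  0.05  ]
 [ 0.666   0.1652  0.05  ]] [array([-0.1017, -0.0114]), array([-0.069 ,  0.1758]), array([ 0.0313, -0.0346]), array([0.064 , 0.1526])]
```

```bash
cat >> h.py <<'E'
B=np.array([.5881,.0192,-.0933])
def go(bx,by,z,yawoff=0,b=B):
    """print delta for TCP at board(bx,by), height z, tool y along board y rotated by yawoff"""
    from workcell import read_state
    s=read_state();q=s['ee_rot'];M=R.from_quat(np.r_[q[1:],q[0]])
    a=b[2]+yawoff;y=np.array([-np.sin(a),np.cos(a),0]);zz=np.array([0,0,-1.]);T=R.from_matrix(np.c_[np.cross(y,zz),y,zz])
    p=place(b,[(bx,by,z)])[0]
    print("t %.2f F"%s['t'],np.round(s['contact_force'],1),"at board",np.round(inb(b,s['tool_pos'])*1e3,1),"z",np.round(s['tool_pos'][2]*1e3,1),"j",np.round(s['joint_positions'],2))
    print("delta",np.round(M.inv().apply(p-s['tool_pos'])/.3,4),"twist",np.round((M.inv()*T).as_rotvec()/np.pi,4))
E
python3 -c "
from h import *
go(-.13,.082,.15)
go(-.13,.082,.042)"
```

```text
t 0.15 F [0.5 0.2 0.2] at board [-481.9  440.8] z 247.9 j [ 1.14  0.29 -0.15  1.13 -0.    1.43]
delta [-1.383  -0.9451  0.327 ] twist [-0.0003 -0.0001 -0.0622]
t 0.15 F [0.5 0.2 0.2] at board [-481.9  440.8] z 247.9 j [ 1.14  0.29 -0.15  1.13 -0.    1.43]
delta [-1.383  -0.9447  0.687 ] twist [-0.0003 -0.0001 -0.0622]
```

```bash
python3 -m handwheel '[{"delta_pos":[-0.17,-0.12,0.02],"twist":[0,0,-0.02]},{"delta_pos":[-0.34,-0.24,0.05],"twist":[0,0,-0.04]},{"delta_pos":[-0.5,-0.35,0.1],"twist":[0,0,-0.062]},{"delta_pos":[-0.66,-0.46,0.1],"twist":[0,0,-0.062]},{"delta_pos":[-0.82,-0.57,0.12],"twist":[0,0,-0.062]},{"delta_pos":[-0.9,-0.63,0.14],"twist":[0,0,-0.062]},{"delta_pos":[-0.9,-0.63,0.14],"twist":[0,0,-0.062]}]' 1; python3 -c "
from h import *
go(-.13,.082,.15)
go(-.13,.082,.042)"
```

```text
t: 1.02
tool_pos: [0.3552, 0.2436, 0.2058]
ee_rot: [-0.0, 0.049, 0.999, -0.0]
contact_force: [-0.2, 0.1, -0.2]
finger_gap: 0.993
grip_force: 0.0
t 1.02 F [-0.2  0.1 -0.2] at board [-252.8  201.7] z 205.8 j [ 0.43  0.15 -0.46  0.97 -0.    0.53]
delta [-0.411  -0.3973  0.1862] twist [-0.0002 -0.0002 -0.0013]
t 1.02 F [-0.2  0.1 -0.2] at board [-252.8  201.7] z 205.8 j [ 0.43  0.15 -0.46  0.97 -0.    0.53]
delta [-0.4113 -0.397   0.5462] twist [-0.0002 -0.0002 -0.0013]
```

```bash
python3 -m handwheel '[{"delta_pos":[-0.14,-0.13,0.05],"twist":[0,0,-0.001]},{"delta_pos":[-0.28,-0.26,0.1],"twist":[0,0,-0.001]},{"delta_pos":[-0.41,-0.397,0.19],"twist":[0,0,-0.001]},{"delta_pos":[-0.41,-0.397,0.33],"twist":[0,0,-0.001]},{"delta_pos":[-0.41,-0.397,0.44],"twist":[0,0,-0.001]},{"delta_pos":[-0.41,-0.397,0.49],"twist":[0,0,-0.001]},{"delta_pos":[-0.41,-0.397,0.52],"twist":[0,0,-0.001]},{"delta_pos":[-0.41,-0.397,0.54],"twist":[0,0,-0.001]}]' 1; python3 - <<'E'
from h import *
from workcell import *
go(-.065,.082,.042)
for n in ("wrist","scene","top"):
    c=camera(n); cv2.imwrite(f"pics/{n}1.png",c["color"][:,:,::-1])
a=cv2.imread("pics/wrist1.png");b=cv2.imread("pics/scene1.png")[150:360,190:400]
cv2.imwrite("pics/m1.png",np.hstack([cv2.resize(a,(400,300)),cv2.resize(b,(400,400))[50:350]]))
E
```

```text
t: 2.02
tool_pos: [0.4658, 0.1157, 0.0442]
ee_rot: [0.0, 0.045, 0.999, 0.0]
contact_force: [0.5, 0.0, 0.1]
finger_gap: 1.0
grip_force: 0.0
t 2.02 F [0.5 0.  0.1] at board [-130.7   84.6] z 44.2 j [ 0.09  0.43 -0.56  0.58  0.    0.18]
delta [-0.219  -0.0095  0.0075] twist [0.     0.0001 0.001 ]
```

View pics/m1.png

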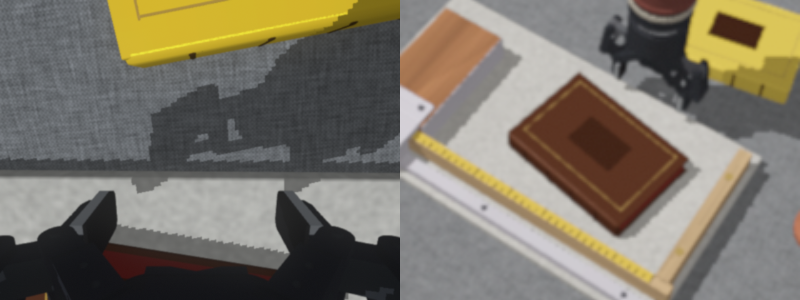

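The picture shows the open fingers just in front of the fore-edge, clear of the yellow book. Now I push slowly towards the fence.

```bash
python3 -m handwheel '[{"delta_pos":[-0.04,-0.008,0.007],"twist":[0,0,0]},{"delta_pos":[-0.06,-0.01,0.007],"twist":[0,0,0]},{"delta_pos":[-0.075,-0.01,0.007],"twist":[0,0,0]},{"delta_pos":[-0.09,-0.01,0.007],"twist":[0,0,0]},{"delta_pos":[-0.105,-0.01,0.007],"twist":[0,0,0]},{"delta_pos":[-0.12,-0.01,0.007],"twist":[0,0,0]},{"delta_pos":[-0.135,-0.01,0.007],"twist":[0,0,0]},{"delta_pos":[-0.15,-0.01,0.007],"twist":[0,0,0]}]'; python3 - <<'E'
from h import *
from workcell import *
go(-.056,.082,.042)
E
```

```text
t: 3.18
tool_pos: [0.5106, 0.108, 0.0422]
ee_rot: [-0.0, 0.045, 0.999, -0.0]
contact_force: [-1.0, -0.3, -1.0]
finger_gap: 1.0
grip_force: 0.6
t 3.17 F [-1.  -0.3 -1. ] at board [-85.4  81.2] z 42.2 j [ 0.07  0.5  -0.45  0.62 -0.    0.16]
delta [-0.0981  0.0025  0.0005] twist [-0.     -0.      0.0008]
```

```bash
python3 -m handwheel '[{"delta_pos":[-0.015,0,0],"twist":[0,0,0]},{"delta_pos":[-0.03,0,0],"twist":[0,0,0]},{"delta_pos":[-0.04,0,0],"twist":[0,0,0]},{"delta_pos":[-0.05,0,0],"twist":[0,0,0]},{"delta_pos":[-0.06,0,0],"twist":[0,0,0]},{"delta_pos":[-0.07,0,0],"twist":[0,0,0]}]'; python3 - <<'E'
from h import *
from workcell import *
go(-.056,.082,.042)
E
```

```text
t: 3.92
tool_pos: [0.5314, 0.1061, 0.0422]
ee_rot: [0.0, 0.045, 0.999, -0.0]
contact_force: [-1.6, -1.4, -0.1]
finger_gap: 0.998
grip_force: 0.6
t 3.92 F [-1.6 -1.4 -0.1] at board [-64.5  81.2] z 42.2 j [ 0.06  0.53 -0.39  0.65 -0.    0.15]
delta [-0.0284  0.0025  0.0007] twist [-0.      0.      0.0008]
```

Near the fence: smaller steps, watching the force.

```bash
python3 -m handwheel '[{"delta_pos":[-0.006,0,0],"twist":[0,0,0]},{"delta_pos":[-0.012,0,0],"twist":[0,0,0]},{"delta_pos":[-0.018,0,0],"twist":[0,0,0]},{"delta_pos":[-0.02,0,0],"twist":[0,0,0]}]'; python3 - <<'E'
from h import *
from workcell import *
go(-.056,.082,.042)
c=camera("top");cv2.imwrite("pics/t2.png",c["color"][:,:,::-1])
i=c["color"][88:243,145:385,::-1]
cv2.imwrite("pics/crop2.png",cv2.resize(i,None,fx=3.33,fy=3.33,interpolation=cv2.INTER_CUBIC))
E
```

```text
t: 4.42
tool_pos: [0.5374, 0.1055, 0.0422]
ee_rot: [0.0, 0.045, 0.999, -0.0]
contact_force: [-1.2, 0.3, 0.8]
finger_gap: 1.0
grip_force: 0.7
t 4.42 F [-1.2  0.3  0.8] at board [-58.6  81.2] z 42.2 j [ 0.06  0.53 -0.38  0.66 -0.    0.15]
delta [-0.0086  0.0026  0.0007] twist [0.     0.     0.0008]
```

View pics/crop2.png

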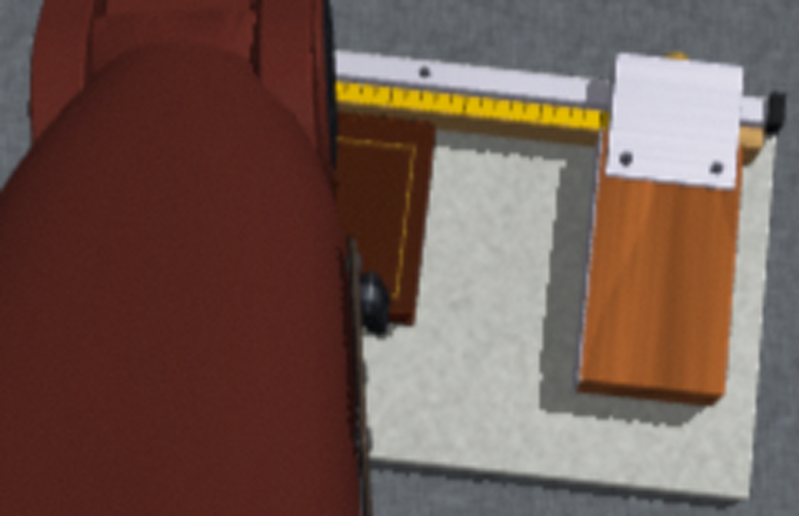

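The book is nearly square, its right end at crop (435,122)–(413,323), with a small gap still to the fence. I keep going in about 1 mm steps.

```bash
for i in 1; do python3 -m handwheel '[{"delta_pos":[-0.004,0,0],"twist":[0,0,0]},{"delta_pos":[-0.008,0,0],"twist":[0,0,0]},{"delta_pos":[-0.008,0,0],"twist":[0,0,0]}]' | grep -E "tool_pos|force"; done; python3 -m handwheel '[{"delta_pos":[-0.004,0,0],"twist":[0,0,0]},{"delta_pos":[-0.008,0,0],"twist":[0,0,0]},{"delta_pos":[-0.008,0,0],"twist":[0,0,0]}]' | grep -E "tool_pos|force"
```

```text
tool_pos: [0.5398, 0.1053, 0.0422]
contact_force: [0.3, -0.2, 0.3]
grip_force: 0.4
tool_pos: [0.541, 0.1053, 0.042]
contact_force: [-5.4, 1.1, 2.5]
grip_force: 2.6
```

```bash
python3 -m handwheel '[{"delta_pos":[-0.003,0,0],"twist":[0,0,0]},{"delta_pos":[-0.006,0,0],"twist":[0,0,0]},{"delta_pos":[-0.006,0,0],"twist":[0,0,0]}]' | grep -E "tool_pos|force"
```

```text
tool_pos: [0.5411, 0.1052, 0.0417]
contact_force: [-9.7, 0.8, 5.0]
grip_force: 5.2
```

Seated against the fence: the force has risen to about 10 N. I back off, lift, and locate the right end.

```bash
python3 -m handwheel '[{"delta_pos":[0.03,0,0],"twist":[0,0,0]},{"delta_pos":[0.07,0,0],"twist":[0,0,0]},{"delta_pos":[0.07,0,-0.15],"twist":[0,0,-0.03]},{"delta_pos":[0.07,0.05,-0.28],"twist":[0,0,-0.08]},{"delta_pos":[0.05,0.15,-0.28],"twist":[0,0,-0.14]},{"delta_pos":[0.03,0.25,-0.28],"twist":[0,0,-0.2]},{"delta_pos":[0,0.3,-0.28],"twist":[0,0,-0.25]},{"delta_pos":[0,0.3,-0.28],"twist":[0,0,-0.25]}]' | grep -E "tool_pos|force"; python3 - <<'E'
from h import *
from workcell import *
E=camera("top")
o=np.array([(435,122),(413,323)])/3.33+[145,88]
K=E["intrinsics"];X=E["extrinsics"]
for p in o:
    d=X[:3,:3]@np.array([(p[0]-K[0,2])/K[0,0],-(p[1]-K[1,2])/K[1,1],-1]);q=X[:3,3]+d*(.05-X[2,3])/d[2];print(inb(B,q))
go(.02,-.06,.12,np.pi/2)
E
```

```text
tool_pos: [0.5521, 0.1954, 0.1262]
contact_force: [0.6, 0.3, 0.3]
grip_force: 0.0
[ 0.08424623 -0.0096232 ]
[-0.05364494 -0.00964385]
t 6.65 F [-0.8 -0.2 -0.8] at board [-52.7 171.3] z 126.1 j [ 0.21  0.49 -0.18  0.9  -0.   -0.48]
delta [ 0.3738 -0.7166  0.0204] twist [-0.0e+00 -1.0e-04 -2.5e-01]
```

```bash
python3 -m handwheel '[{"delta_pos":[0.07,-0.14,0],"twist":[0,0,-0.05]},{"delta_pos":[0.15,-0.28,0],"twist":[0,0,-0.1]},{"delta_pos":[0.22,-0.42,0],"twist":[0,0,-0.15]},{"delta_pos":[0.3,-0.56,0.01],"twist":[0,0,-0.2]},{"delta_pos":[0.374,-0.717,0.02],"twist":[0,0,-0.25]},{"delta_pos":[0.374,-0.717,0.02],"twist":[0,0,-0.25]},{"delta_pos":[0.374,-0.717,0.02],"twist":[0,0,-0.25]}]' | grep -E "tool_pos|force"; python3 - <<'E'
from h import *
from workcell import *
go(.02,-.05,.042,np.pi/2)
c=camera("scene")
cv2.imwrite("pics/s3.png",cv2.resize(c["color"][160:360,140:400,::-1],(780,600),interpolation=cv2.INTER_CUBIC))
E
```

```text
tool_pos: [0.6026, -0.0428, 0.1201]
contact_force: [-0.4, 1.1, 0.1]
grip_force: 0.0
t 7.53 F [-0.4  1.1  0.1] at board [ 20.2 -60.4] z 120.1 j [-0.19  0.53 -0.13  0.91  0.   -1.67]
delta [-0.0345  0.0004  0.2604] twist [ 0.0002  0.0001 -0.0007]
```

View pics/s3.png

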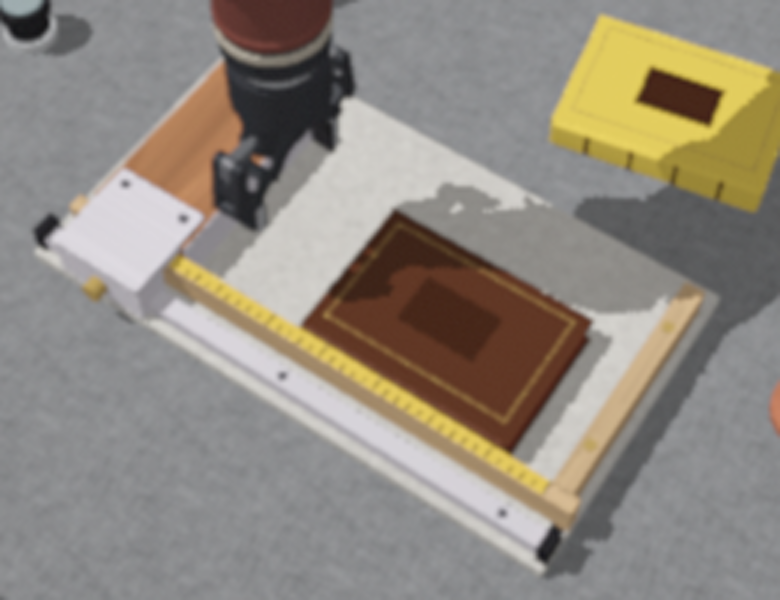

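The spine lies along the fence, with a gap of about 40 mm to the end stop and the fingers in the free space left of the book. Descend and push.

```bash
python3 -m handwheel '[{"delta_pos":[-0.01,0,0.1],"twist":[0,0,0]},{"delta_pos":[-0.02,0,0.18],"twist":[0,0,0]},{"delta_pos":[-0.03,0,0.23],"twist":[0,0,0]},{"delta_pos":[-0.035,0,0.26],"twist":[0,0,0]},{"delta_pos":[-0.05,0,0.26],"twist":[0,0,0]},{"delta_pos":[-0.07,0,0.26],"twist":[0,0,0]},{"delta_pos":[-0.09,0,0.26],"twist":[0,0,0]},{"delta_pos":[-0.105,0,0.26],"twist":[0,0,0]}]' | grep -E "tool_pos|force"; python3 -m handwheel '[{"delta_pos":[-0.015,0,0],"twist":[0,0,0]},{"delta_pos":[-0.03,0,0],"twist":[0,0,0]},{"delta_pos":[-0.045,0,0],"twist":[0,0,0]},{"delta_pos":[-0.06,0,0],"twist":[0,0,0]},{"delta_pos":[-0.075,0,0],"twist":[0,0,0]},{"delta_pos":[-0.09,0,0],"twist":[0,0,0]},{"delta_pos":[-0.1,0,0],"twist":[0,0,0]}]' | grep -E "tool_pos|force"; python3 -c "
from h import *
go(.02,.02,.042,np.pi/2)"
```

```text
tool_pos: [0.6066, -0.0107, 0.0426]
contact_force: [-0.1, 0.2, 0.1]
grip_force: 0.0
tool_pos: [0.609, 0.019, 0.0422]
contact_force: [0.4, -2.8, 1.1]
grip_force: 1.0
t 9.45 F [ 0.4 -2.8  1.1] at board [20.9  1.8] z 42.2 j [-0.09  0.63 -0.2   0.75 -0.   -1.57]
delta [-0.0608  0.0027  0.0008] twist [-0.     -0.      0.0008]
```

```bash
python3 -m handwheel '[{"delta_pos":[-0.01,0,0],"twist":[0,0,0]},{"delta_pos":[-0.02,0,0],"twist":[0,0,0]},{"delta_pos":[-0.03,0,0],"twist":[0,0,0]},{"delta_pos":[-0.035,0,0],"twist":[0,0,0]},{"delta_pos":[-0.04,0,0],"twist":[0,0,0]},{"delta_pos":[-0.04,0,0],"twist":[0,0,0]}]' | grep -E "tool_pos|force"; python3 -m handwheel '[{"delta_pos":[-0.004,0,0],"twist":[0,0,0]},{"delta_pos":[-0.008,0,0],"twist":[0,0,0]},{"delta_pos":[-0.008,0,0],"twist":[0,0,0]}]' | grep -E "tool_pos|force"
```

```text
tool_pos: [0.6101, 0.0309, 0.0422]
contact_force: [0.2, -0.8, 0.4]
grip_force: 0.3
tool_pos: [0.6103, 0.0332, 0.0422]
contact_force: [-0.7, -1.3, 1.0]
grip_force: 0.5
```

```bash
python3 -m handwheel '[{"delta_pos":[-0.004,0,0],"twist":[0,0,0]},{"delta_pos":[-0.008,0,0],"twist":[0,0,0]},{"delta_pos":[-0.008,0,0],"twist":[0,0,0]}]' | grep -E "tool_pos|force"
```

```text
tool_pos: [0.6105, 0.0357, 0.0422]
contact_force: [0.6, -0.5, 0.7]
grip_force: 0.4
```

```bash
python3 -m handwheel '[{"delta_pos":[-0.004,0,0],"twist":[0,0,0]},{"delta_pos":[-0.008,0,0],"twist":[0,0,0]},{"delta_pos":[-0.008,0,0],"twist":[0,0,0]}]' | grep -E "tool_pos|force"
```

```text
tool_pos: [0.6107, 0.0381, 0.0422]
contact_force: [-1.0, 1.0, 0.5]
grip_force: 0.4
```

```bash
python3 -m handwheel '[{"delta_pos":[-0.003,0,0],"twist":[0,0,0]},{"delta_pos":[-0.006,0,0],"twist":[0,0,0]},{"delta_pos":[-0.006,0,0],"twist":[0,0,0]}]' | grep -E "tool_pos|force"
```

```text
tool_pos: [0.6109, 0.0396, 0.0422]
contact_force: [0.6, -1.9, -0.3]
grip_force: 0.9
```

```bash
python3 -m handwheel '[{"delta_pos":[-0.003,0,0],"twist":[0,0,0]},{"delta_pos":[-0.005,0,0],"twist":[0,0,0]},{"delta_pos":[-0.005,0,0],"twist":[0,0,0]}]' | grep -E "tool_pos|force"
```

```text
tool_pos: [0.6107, 0.0398, 0.0422]
contact_force: [-3.6, -8.7, 1.3]
grip_force: 4.2
```

```bash
python3 -m handwheel '[{"delta_pos":[-0.003,0,0],"twist":[0,0,0]},{"delta_pos":[-0.005,0,0],"twist":[0,0,0]},{"delta_pos":[-0.005,0,0],"twist":[0,0,0]}]' | grep -E "tool_pos|force"
```

```text
tool_pos: [0.6105, 0.04, 0.0422]
contact_force: [-4.5, -13.8, 3.0]
grip_force: 7.3
```

Seated at the stop (about 14 N). I back off, lift, and go over behind the head.

```bash
python3 -m handwheel '[{"delta_pos":[0.03,0,0],"twist":[0,0,0]},{"delta_pos":[0.08,0,0],"twist":[0,0,0]},{"delta_pos":[0.08,0,-0.15],"twist":[0,0,0]},{"delta_pos":[0.12,0.02,-0.28],"twist":[0,0,0]},{"delta_pos":[0.3,0.04,-0.28],"twist":[0,0,0]},{"delta_pos":[0.5,0.05,-0.28],"twist":[0,0,0]},{"delta_pos":[0.7,0.06,-0.28],"twist":[0,0,0]},{"delta_pos":[0.88,0.06,-0.28],"twist":[0,0,0]}]' | grep -E "tool_pos|force"; python3 - <<'E'
from h import *
from workcell import *
go(.003,-.255,.042,np.pi/2)
c=camera("top")
cv2.imwrite("pics/t4.png",cv2.resize(c["color"][88:243,145:385,::-1],None,fx=3.33,fy=3.33,interpolation=cv2.INTER_CUBIC))
E
```

```text
tool_pos: [0.5686, -0.2211, 0.1264]
contact_force: [0.6, -0.1, -0.5]
grip_force: 0.0
t 13.45 F [ 0.6 -0.1 -0.5] at board [   3. -241.] z 126.4 j [-0.49  0.54 -0.1   0.93  0.   -1.97]
delta [4.660e-02 2.000e-04 2.813e-01] twist [-0.0002  0.0001  0.0006]
```

View pics/t4.png

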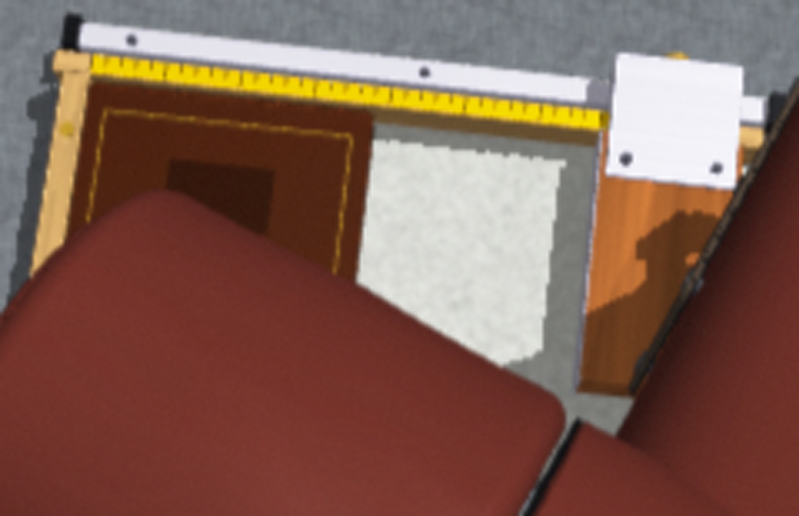

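The book is flush to both fence and stop, its right end at crop (372,125). Now I descend behind the head and push it up.

```bash
python3 -m handwheel '[{"delta_pos":[0.047,0,0.05],"twist":[0,0,0]},{"delta_pos":[0.047,0,0.15],"twist":[0,0,0]},{"delta_pos":[0.047,0,0.23],"twist":[0,0,0]},{"delta_pos":[0.047,0,0.275],"twist":[0,0,0]},{"delta_pos":[0.02,0,0.275],"twist":[0,0,0]},{"delta_pos":[-0.01,0,0.275],"twist":[0,0,0]},{"delta_pos":[-0.03,0,0.275],"twist":[0,0,0]},{"delta_pos":[-0.05,0,0.275],"twist":[0,0,0]}]' | grep -E "tool_pos|force"; python3 -m handwheel '[{"delta_pos":[-0.02,0,0],"twist":[0,0,0]},{"delta_pos":[-0.04,0,0],"twist":[0,0,0]},{"delta_pos":[-0.06,0,0],"twist":[0,0,0]},{"delta_pos":[-0.08,0,0],"twist":[0,0,0]},{"delta_pos":[-0.1,0,0],"twist":[0,0,0]},{"delta_pos":[-0.12,0,0],"twist":[0,0,0]},{"delta_pos":[-0.14,0,0],"twist":[0,0,0]},{"delta_pos":[-0.16,0,0],"twist":[0,0,0]}]' | grep -E "tool_pos|force"; python3 -c "
from h import *
go(.003,-.075,.042,np.pi/2)"
```

```text
tool_pos: [0.5712, -0.2033, 0.0444]
contact_force: [1.0, 0.5, 0.3]
grip_force: 0.2
tool_pos: [0.575, -0.1555, 0.0437]
contact_force: [0.4, -2.6, 0.2]
grip_force: 0.8
t 15.50 F [ 0.4 -2.6  0.2] at board [   3.3 -175.1] z 43.7 j [-0.39  0.6  -0.24  0.73 -0.   -1.87]
delta [-3.338e-01  1.000e-04  5.600e-03] twist [ 0.     -0.      0.0008]
```

```bash
python3 -m handwheel '[{"delta_pos":[-0.03,0,0],"twist":[0,0,0]},{"delta_pos":[-0.06,0,0],"twist":[0,0,0]},{"delta_pos":[-0.09,0,0],"twist":[0,0,0]},{"delta_pos":[-0.12,0,0],"twist":[0,0,0]},{"delta_pos":[-0.15,0,0],"twist":[0,0,0]},{"delta_pos":[-0.18,0,0],"twist":[0,0,0]},{"delta_pos":[-0.205,0,0],"twist":[0,0,0]},{"delta_pos":[-0.23,0,0],"twist":[0,0,0]}]' | grep -E "tool_pos|force"; python3 -m handwheel '[{"delta_pos":[-0.01,0,0],"twist":[0,0,0]},{"delta_pos":[-0.02,0,0],"twist":[0,0,0]},{"delta_pos":[-0.03,0,0],"twist":[0,0,0]},{"delta_pos":[-0.04,0,0],"twist":[0,0,0]},{"delta_pos":[-0.045,0,0],"twist":[0,0,0]},{"delta_pos":[-0.045,0,0],"twist":[0,0,0]}]' | grep -E "tool_pos|force"; python3 -c "
from h import *
go(.003,-.075,.042,np.pi/2)"
```

```text
tool_pos: [0.5813, -0.0867, 0.0437]
contact_force: [0.5, -1.6, -0.5]
grip_force: 0.9
tool_pos: [0.5824, -0.0735, 0.0436]
contact_force: [0.7, -0.1, 1.1]
grip_force: 0.0
t 17.25 F [ 0.7 -0.1  1.1] at board [  3.  -92.8] z 43.6 j [-0.25  0.59 -0.26  0.72  0.   -1.73]
delta [-0.0593 -0.0002  0.0055] twist [0.0001 0.0001 0.0009]
```

```bash
python3 -m handwheel '[{"delta_pos":[-0.008,0,0],"twist":[0,0,0]},{"delta_pos":[-0.016,0,0],"twist":[0,0,0]},{"delta_pos":[-0.024,0,0],"twist":[0,0,0]},{"delta_pos":[-0.032,0,0],"twist":[0,0,0]},{"delta_pos":[-0.04,0,0],"twist":[0,0,0]},{"delta_pos":[-0.046,0,0],"twist":[0,0,0]},{"delta_pos":[-0.05,0,0],"twist":[0,0,0]},{"delta_pos":[-0.05,0,0],"twist":[0,0,0]}]' | grep -E "tool_pos|force"
```

```text
tool_pos: [0.5839, -0.0586, 0.0437]
contact_force: [-0.7, -0.8, -0.2]
grip_force: 0.1
```

```bash
python3 -m handwheel '[{"delta_pos":[-0.004,0,0],"twist":[0,0,0]},{"delta_pos":[-0.008,0,0],"twist":[0,0,0]},{"delta_pos":[-0.008,0,0],"twist":[0,0,0]}]' | grep -E "tool_pos|force"
```

```text
tool_pos: [0.5841, -0.0563, 0.0437]
contact_force: [0.1, -1.1, 0.0]
grip_force: 0.4
```

```bash
python3 -m handwheel '[{"delta_pos":[-0.004,0,0],"twist":[0,0,0]},{"delta_pos":[-0.008,0,0],"twist":[0,0,0]},{"delta_pos":[-0.008,0,0],"twist":[0,0,0]}]' | grep -E "tool_pos|force"
```

```text
tool_pos: [0.5843, -0.0539, 0.0437]
contact_force: [-1.1, -0.3, 0.2]
grip_force: 0.4
```

```bash
python3 -m handwheel '[{"delta_pos":[-0.003,0,0],"twist":[0,0,0]},{"delta_pos":[-0.005,0,0],"twist":[0,0,0]},{"delta_pos":[-0.005,0,0],"twist":[0,0,0]}]' | grep -E "tool_pos|force"
```

```text
tool_pos: [0.5844, -0.053, 0.0438]
contact_force: [-1.3, -5.7, 0.7]
grip_force: 2.6
```

Contact. One more gentle nudge, then back off and lift away to the right.

```bash
python3 -m handwheel '[{"delta_pos":[-0.003,0,0],"twist":[0,0,0]},{"delta_pos":[-0.005,0,0],"twist":[0,0,0]},{"delta_pos":[-0.005,0,0],"twist":[0,0,0]}]' | grep -E "tool_pos|force"; python3 -m handwheel '[{"delta_pos":[0.03,0,0],"twist":[0,0,0]},{"delta_pos":[0.1,0,0],"twist":[0,0,0]},{"delta_pos":[0.12,0,-0.15],"twist":[0,0,0]},{"delta_pos":[0.2,0,-0.35],"twist":[0,0,0]},{"delta_pos":[0.35,0,-0.45],"twist":[0,0,0]},{"delta_pos":[0.55,0.15,-0.45],"twist":[0,0,0]},{"delta_pos":[0.75,0.35,-0.45],"twist":[0,0,0]},{"delta_pos":[0.9,0.5,-0.45],"twist":[0,0,0]}]' | grep -E "t:|tool_pos|force"; python3 - <<'E'
from h import *
from workcell import *
ims=[]
c=camera("top");cv2.imwrite("pics/top5.png",c["color"][:,:,::-1])
cv2.imwrite("pics/t5.png",cv2.resize(c["color"][88:243,145:385,::-1],None,fx=3.33,fy=3.33,interpolation=cv2.INTER_CUBIC))
c=camera("scene");cv2.imwrite("pics/s5.png",cv2.resize(c["color"][160:360,140:400,::-1],(780,600),interpolation=cv2.INTER_CUBIC))
E
```

```text
tool_pos: [0.5844, -0.0529, 0.0438]
contact_force: [-1.8, -11.0, 0.6]
grip_force: 5.7
t: 20.75
tool_pos: [0.4363, -0.285, 0.1788]
ee_rot: [0.0, -0.674, 0.738, -0.0]
contact_force: [0.9, -0.3, 0.7]
grip_force: 0.0
```

View pics/t5.png

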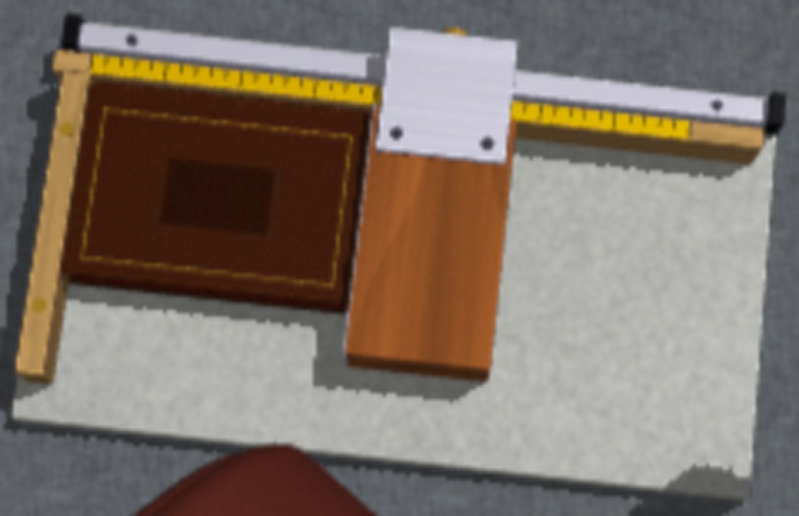

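View pics/s5.png

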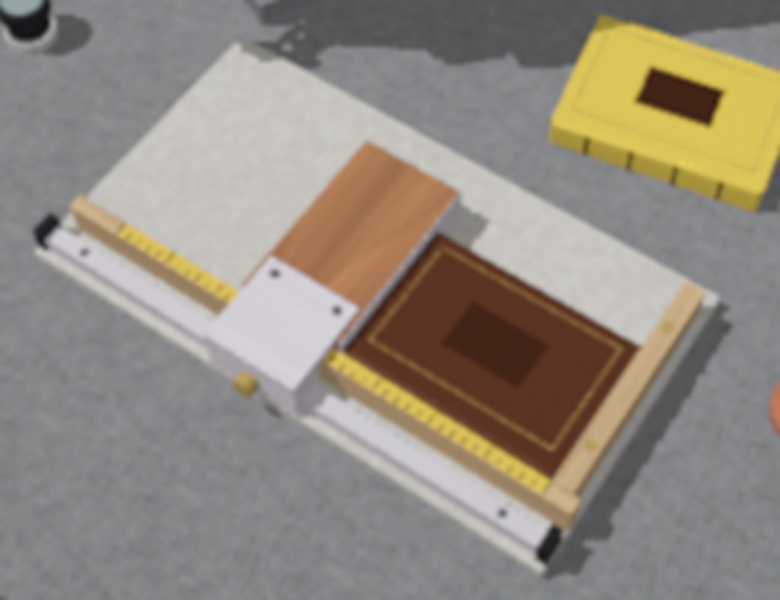

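Both views show the book flush at the fence and the stop, the head against its end, and the hand clear. Handing in.

```bash
python3 -m handwheel '[{"delta_pos":[0,0,0],"twist":[0,0,0]},{"delta_pos":[0,0,0],"twist":[0,0,0]},{"delta_pos":[0,0,0],"twist":[0,0,0]}]' | grep -E "t:|force"; python3 -c "
from workcell import job_done
print(job_done())"
```

```text
t: 21.22
ee_rot: [0.0, -0.675, 0.738, 0.0]
contact_force: [0.7, 0.1, 0.2]
grip_force: 0.0
the job is handed in; nothing more can be done
None
```

The job is handed in at about 21 s: in the last pictures the brown book is flush against the fence and the end stop, the sliding head touches its other end, and the hand is clear of everything.

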